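# Push a slide box down the scanner's loading lane and start the load

### The job

With the fingertips only, push the white slide box lengthways along the loading bed, in between the two low guide rails and up against the end stop in front of the scanner, without the box or the robot ever touching either rail. It may start crooked or to one side, so line it up before it enters the lane, and do not lift or tip it. Then press the scanner's round load key fully down, let go of it, and leave the box at the stop and the other lab things where they are.

Things in the scene. Friction and masses are not known exactly. Their poses are not given: they have to be found in the camera images.
- bed: Fixed loading bed of a slide scanner: dark steel plate 380 x 220 mm, 6 mm thick, on the bench. Origin on the bench surface; x is the push direction along the lane to the scanner, z up, y the side nearer the robot. In this frame (mm) the plate spans x -200 to 180, y -110 to 110, top at z 6; x -200 to -20 is open, without rails.
- stop (a point): Top edge, mid-length, of the end stop's near face, at bed (165, 0, 36) mm. The stop is an aluminium bar across the lane, 140 mm long, 15 mm thick, its top 36 mm above the bench. Axes as the bed's.
- scanner (a point): Top edge, middle, of the front of the white scanner behind the stop, at bed (180, 0, 75) mm. The scanner spans bed x 180 to 420, y -120 to 120 mm: a flat low base, top 75 mm above the bench, and a hood from bed x 300 mm on, top at 190 mm. Axes as the bed's.
- rail_near: Aluminium guide rail on the bed's +y side (nearer the robot), not to be touched: 185 mm long along bed x, 12 wide, 14 high. Origin: centre of its underside, at bed (72.5, 64, 6) mm; axes as the bed's. It runs from bed x -20 (lane mouth) to 165; inner face at bed y 58; top 20 mm above the bench.
- rail_far: The matching guide rail on the bed's -y side, same size, origin at bed (72.5, -64, 6) mm, inner face at bed y -58 mm. The clear lane between the rails is 116 mm wide; must not be touched.
- home (a point): The point on the bed plate's top, on the lane's centre line at bed (107, 0, 6) mm, where the slide box's origin lies when the box is against the end stop. Axes as the bed's.
- slide_box: White closed plastic slide box, 116 mm long (x), 96 wide (y), 40 high, plain sides, paper label on top, 0.25 to 0.5 kg. Origin: centre of its underside, 6 mm above the bench as it stands on the plate. Starts on the open part of the bed, up to 25 mm off the lane's centre line and 9 degrees askew, x roughly down the lane. Centred, it has 10 mm to spare each side in the lane.
- load_key (a joint): Travel of the round grey load key, m: 0 up, grows as it is pressed down, 0.006 fully down; a spring brings it back up; fully down takes 5 N.
- load_key_top (a point): Centre of the load key's top face, 32 mm across, on the flat low base of the scanner at bed (222, 50) mm; 97 mm above the bench when up, 10 mm proud of its round black housing (48 mm across); the key is pressed straight down. Its z axis points up.
- vial: Bystander: small glass vial with a white cap, 26 mm across, 48 mm tall, standing on the bed plate outside the near rail, towards the scanner. Origin: centre of its underside.
- dish: Bystander: closed petri dish 60 mm across, 18 mm high, on the bench beside the bed on the far side. Origin: centre of its underside.
- pipette: Bystander: hand pipette lying on the bench on the bed's far side, about 260 mm long along its x, 24 mm thick. Origin: under its grip's front part.
- mailer: Bystander: small white slide mailer lying on the bench on the bed's near side, 82 x 30 x 20 mm (too small to be the slide box). Origin: centre of its underside.
- reagent: Bystander: amber reagent bottle 60 mm across, 100 mm tall, on the bench beyond the bed's far side. Origin: centre of its underside.
- marker: Bystander: flat-sided marker pen, white with a blue cap, lying on the bench near the bed's open end, 130 x 19 x 14 mm. Origin: on its underside at its middle.
- tip_tray: Bystander: grey divided tray 120 x 85 x 30 mm on the bench beyond the bed's open end. Origin: centre of its underside.

How it is judged (in metres and radians):
On the way, in this order (a step that is already met when the one before it is completed fails the run):
1. the slide box is at the end stop between the rails (x of slide_box in the frame of bed between 0.102 and 0.112 m and y of slide_box in the frame of bed between -0.012 and 0.012 m and angle between the x axis of slide_box and the x axis of bed, either way round below 0.12 rad), for 0.2 s.
2. the load key is pressed fully down (value of joint load_key above 0.0045 m), for 0.05 s.
At the end, for the whole second after the job is handed in: The slide box lies flat and still between the rails with its front within 5 mm of the end stop, its centre within 12 mm of the lane's centre line and its yaw within 0.12 rad of the lane, and the load key, pressed at least 4.5 mm after the box was home, is up again (all of step 1 and linear speed of slide_box below 0.01 m/s and z of slide_box in the frame of bed below 0.01 m and angle between slide_box's own z axis and vertical below 0.05 rad and value of joint load_key below 0.0015 m); the robot touches nothing.
It fails at once if a guide rail is touched by the box, the robot or anything else (contact force between any of rail_near, rail_far and anything else above 0.3 N).
It fails at once if the slide box is lifted more than 8 mm or tipped (z of slide_box in the frame of bed above 0.014 m or angle between slide_box's own z axis and vertical above 0.15 rad).
It fails at once if another lab thing is moved by more than 20 mm (distance of any of vial, dish, pipette, mailer, reagent, marker, tip_tray from where it was at the start of the episode above 0.02 m).
It also fails if it takes over 72 s, if anything falls off the work surface, if the arm or the gripper's body presses on something with over 40 N, if the wrist force passes 120 N, or if a joint passes its speed limit or range.

### The arm

A 6-joint arm with a two-finger parallel gripper is mounted at the origin on the work surface. World frame = base frame: x ahead of the robot, y to its left, z up, the work surface at z = 0. Lengths are in m, angles in degrees, forces in N, time in s.
With the tool pointing down it reaches from about 0.325 to 0.775 m from the base axis. Payload 5.5 kg.
Tool frame: the origin (TCP) lies at the centre of the arm's flange, where the gripper is bolted on; the fingertips stand 182 mm ahead of it and the grasp point (between the pads) lies 163 mm ahead of it; z points along the fingers, y is the line along which they close (so a half turn about z gives the same grasp; the last joint's range is limited). The gripper opens to 88 mm and grips with 3 to 60 N. Pads are 20 mm wide; open, the fingers measure 115 mm over their backs; the gripper's body (75 mm by 178 mm) begins 61 mm behind the grasp point.
Start: joints at [-66.675, 5.22, 70.514, -0, 104.267, -3.249], TCP at [0.268, -0.537, 0.405] pointing down, gripper open.
Joint ranges: [-164.24, 164.24], [-49.07, 125.15], [9.68, 141.18], [-86.29, 266.29], [3.28, 154.24], [-151.56, 151.56]. Speed limits (degrees/s): [147.25, 147.25, 172.46, 180, 180, 180].

### API

Orientations are given as [roll, pitch, yaw] about the fixed x, y, z axes, in that order (R = Rz(yaw) Ry(pitch) Rx(roll)).
In Python, from station import r gives the robot as it stands. The module is installed in compiled form; this text tells all that it offers. Calls block until the motion is done:
- r.reach(position, orientation): joint-space move of the TCP to a pose.
- r.servo_line(position, rotation=None, speed=0.15): straight line of the TCP; rotation=None keeps the orientation; speed is the mean speed in m/s.
- r.move_joints(angles): joint-space move.
- r.let_go() and r.grab(squeeze=None): open the fingers fully, or close them until they stop; squeeze is the grip in N (None keeps the last).
- r.wait(seconds).
- r.inverse_kinematics(position, orientation): joint angles nearest the present ones, or None.
- r.sense(): the state.
- r.snapshot(name): name is "side" or "top" or "wrist"; returns a dict with "frame" (384x512x3 uint8, red, green, blue), "fx", "fy", "cx", "cy" (pixels), "R" (3x3) and "t" (3): a world point X has camera coordinates R X + t. Camera axes: x right, y down, z forward; pixel columns grow to the right and rows downward; lengths in m; the calibration is good to about 2 mm. A picture is of the moment at which its call begins. There is no depth.
A pose or a line that the arm cannot do raises r.IKError and nothing moves.
- r.hand_in(): hands the job in; it is judged then, once.
The state is a dict: "clock": time; "joints": joint angles; "joint_vel": joint speeds; "joint_torque": joint torques, N m; "tcp_pos": TCP position; "orientation": TCP orientation; "contact_force": force on the tool from outside, world axes, zero at the start; "torque": the same for the moment, N m; "opening": finger opening in m; "gripper_force": force on a finger pad.
Only numpy, scipy, OpenCV 4.12 (cv2) and the standard library are available. Lean on these libraries where they do the work, as an engineer would, in place of code of your own. Each camera call takes 0.05 s, during which the arm holds its last target. There are 200 camera calls.

## Working session

There is one attempt and no reset: what is moved stays moved. The work goes in short steps, each a Python script; the robot and the scene stay as the last script left them, time stands still between calls to the robot, and variables do not carry over. Pictures are saved under pics/ and viewed, at most 10 in all, crops included, and the job is handed in when it is done.

```bash
mkdir -p pics; python3 - <<'E'
from station import r
import cv2,numpy as np
for n in ("top","side"):
    s=r.snapshot(n); cv2.imwrite(f"pics/{n}0.png",s["frame"][:,:,::-1])
    print(n,s["fx"],s["cx"],s["cy"],np.round(s["R"],3).tolist(),np.round(s["t"],3))
print(r.sense())
E
```

```text
top 385.36178943306044 261.713028990082 187.2925535567937 [[0.004, -1.0, -0.007], [-0.992, -0.003, -0.13], [0.13, 0.007, -0.992]] [-0.028  0.585  0.983]
side 360.052395785021 257.7202401026076 191.43279409395961 [[-0.966, -0.258, 0.001], [-0.202, 0.752, -0.628], [0.161, -0.607, -0.778]] [0.56  0.179 0.733]
{'clock': 0.1, 'joints': array([-6.66783884e+01,  5.25795119e+00,  7.05739931e+01, -1.23684577e-03,
        1.04266858e+02, -3.24765045e+00]), 'joint_vel': array([ 0.05029909, -0.06395148, -0.07643639,  0.05071585, -0.06077894,
       -0.05406395]), 'joint_torque': array([ 3.14020886e-03, -4.47854984e+01, -4.07571673e+01,  7.01112184e-02,
        2.84078118e-02, -1.02855849e-04]), 'tcp_pos': array([ 0.26839213, -0.53667988,  0.40363822]), 'orientation': array([-1.79901288e+02, -4.40003754e-03,  2.65689545e+01]), 'contact_force': array([ 0.34537171,  0.99772398, -0.22641914]), 'torque': array([-0.00551158, -0.0421091 ,  0.02042927]), 'gripper_force': 0.0, 'opening': 0.08791540557472509}
```

View pics/top0.png

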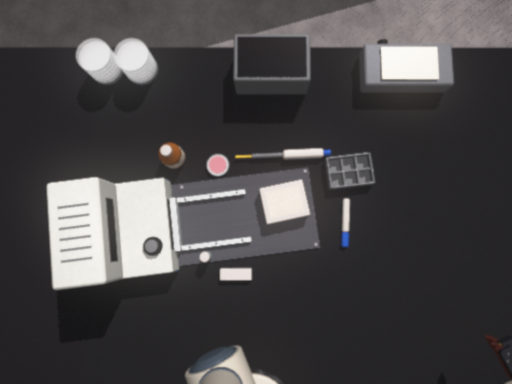

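View pics/side0.png

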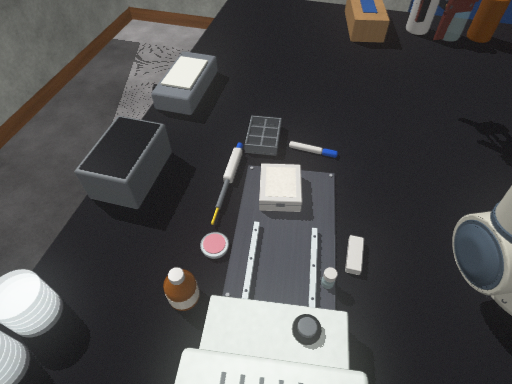

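The top view shows the bed spanning about (172–318, 170–265). The box top is at (285,202), the rails at rows ~197 and ~243, and the key at (152,245). The push direction is image left, which is world +y.

```bash
cat > h.py <<'E'
from station import r
import cv2,numpy as np
def ray(s,uv,z):
    uv=np.atleast_2d(np.float64(uv)); R=np.array(s["R"]);t=np.array(s["t"])
    d=np.c_[(uv[:,0]-s["cx"])/s["fx"],(uv[:,1]-s["cy"])/s["fy"],np.ones(len(uv))]@R
    C=-R.T@t
    return (C+d*((z-C[2])/d[:,2])[:,None])[:,:2]
def blobs(s,th,amin,roi=None,z=0.02):
    g=s["frame"].min(2); m=(g>th).astype(np.uint8)
    if roi: 
        k=np.zeros_like(m); k[roi[1]:roi[3],roi[0]:roi[2]]=1; m*=k
    out=[]
    for c in cv2.findContours(m,cv2.RETR_EXTERNAL,cv2.CHAIN_APPROX_NONE)[0]:
        if cv2.contourArea(c)>amin: out.append(c)
    return out
E
python3 - <<'E'
from h import *
s=r.snapshot("top")
print("C",-np.array(s["R"]).T@np.array(s["t"]))
for c in blobs(s,120,60,(165,160,330,285)):
    q=cv2.minAreaRect(c); P=cv2.boxPoints(q)
    print(np.round(q[0],1),np.round(q[1],1),round(q[2],1),"z20",np.round(ray(s,q[0],.02),4),"z46",np.round(ray(s,q[0],.046),4), "corn46",np.round(ray(s,P,.046),3).tolist(),"corn20",np.round(ray(s,P,.02),3).tolist())
# go look from above with wrist
r.reach([.45,-.20,.50],[180,0,90])
s=r.snapshot("wrist"); cv2.imwrite("pics/w0.png",s["frame"][:,:,::-1]); print(s["fx"],-np.array(s["R"]).T@np.array(s["t"]),np.round(s["R"],2).tolist())
E
```

```text
C [ 0.45219826 -0.03262316  1.05008849]
[235.5 273.5] [11. 31.] 90.0 z20 [[0.3591 0.0424]] z46 [[0.3615 0.0405]] corn46 [[0.375, 0.08], [0.375, 0.001], [0.348, 0.001], [0.348, 0.08]] corn20 [[0.373, 0.083], [0.373, 0.002], [0.345, 0.002], [0.345, 0.083]]
[204.5 256. ] [10. 11.] 90.0 z20 [[0.404  0.1248]] z46 [[0.4052 0.1208]] corn46 [[0.418, 0.135], [0.418, 0.107], [0.393, 0.106], [0.392, 0.135]] corn20 [[0.417, 0.14], [0.417, 0.111], [0.391, 0.11], [0.391, 0.139]]
[284.4 201. ] [37.6 45.2] 77.5 z20 [[ 0.5504 -0.0863]] z46 [[ 0.5479 -0.0849]] corn46 [[0.583, -0.016], [0.61, -0.133], [0.513, -0.153], [0.487, -0.038]] corn20 [[0.587, -0.016], [0.614, -0.135], [0.515, -0.156], [0.488, -0.038]]
[208.  225.5] [86. 93.] 0.0 z20 [[0.4841 0.1173]] z46 [[0.4833 0.1135]] corn46 [[0.364, 0.221], [0.605, 0.23], [0.606, 0.003], [0.365, 0.001]] corn20 [[0.362, 0.228], [0.609, 0.237], [0.61, 0.004], [0.363, 0.002]]
[217.5 167.5] [15. 21.] 90.0 z20 [[0.641 0.095]] z46 [[0.6362 0.0918]] corn46 [[0.656, 0.12], [0.657, 0.064], [0.616, 0.064], [0.616, 0.119]] corn20 [[0.662, 0.124], [0.662, 0.067], [0.62, 0.066], [0.62, 0.123]]
271.490472912485 [ 0.45006935 -0.1327924   0.47939343] [[1.0, -0.0, 0.0], [-0.0, -0.97, 0.25], [-0.0, -0.25, -0.97]]
```

View pics/w0.png

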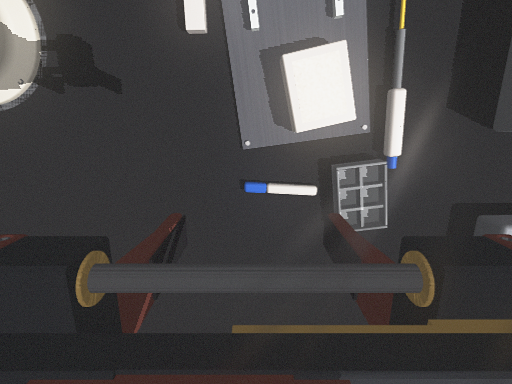

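The wrist view shows the box at (320,85), the bed's rear screws at (248,143) and (365,127), and the rail ends at the top edge. I'll move forward for one view with everything in it.

```bash
python3 - <<'E'
from h import *
r.reach([.47,-.06,.52],[180,0,90])
s=r.snapshot("wrist"); cv2.imwrite("pics/w1.png",cv2.resize(s["frame"][:215,100:450,::-1],None,fx=2.2,fy=2.2,interpolation=cv2.INTER_CUBIC))
np.save("s1.npy",s,allow_pickle=True)
for c in blobs(s,120,30,(100,0,450,215)):
    q=cv2.minAreaRect(c); print(np.round(q[0],1),np.round(q[1],1),round(q[2],1),np.round(ray(s,q[0],.02),4),np.round(ray(s,q[0],.046),4))
E
```

```text
[307.7 176.3] [73.8 70.7] 78.2 [[ 0.5657 -0.0889]] [[ 0.5605 -0.0837]]
[371.8 169.1] [13.  90.4] 2.7 [[ 0.6797 -0.0759]] [[ 0.6684 -0.0714]]
[189.5  98.7] [51.1 19.6] 85.6 [[0.3609 0.0439]] [[0.3669 0.0419]]
[364.  65.] [38. 36.] 90.0 [[0.6487 0.096 ]] [[0.639  0.0912]]
[213.5  44.5] [25.5 17. ] 45.0 [[0.4044 0.1264]] [[0.408 0.12 ]]
[313.7  56. ] [112.8   8.5] 85.9 [[0.566  0.1095]] [[0.5608 0.1039]]
[238.   61.5] [123.  30.] 90.0 [[0.4433 0.1013]] [[0.4447 0.0962]]
```

View pics/w1.png

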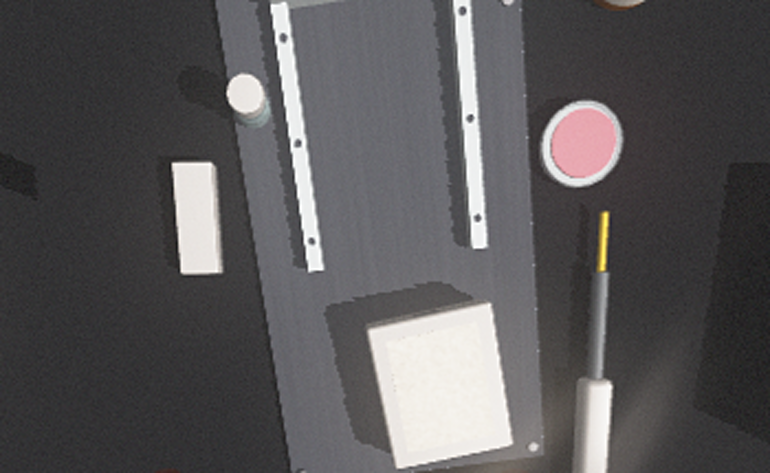

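```bash
cat > bed.py <<'E'
from h import *
from scipy.optimize import least_squares
def edges(s,v,u0,u1,th=110):   # sub-pixel bright run on a row
    g=s["frame"][v,u0:u1].min(1).astype(float); i=np.where(g>th)[0]
    if len(i)<3: return None
    a,b=i[0],i[-1]
    l=a-(g[a]-th)/max(g[a]-g[a-1],1); rr=b+(g[b]-th)/max(g[b]-g[b+1],1)
    return u0+l,u0+rr
def box(s,roi,th=120):
    c=max(blobs(s,th,300,roi),key=cv2.contourArea)
    W=ray(s,c.reshape(-1,2),.046); q=cv2.minAreaRect((W*1000).astype(np.float32))
    P=cv2.boxPoints(q); return P/1000,np.array(q[0])/1000,q[1]
E
python3 - <<'E'
from bed import *
s=np.load("s1.npy",allow_pickle=True).item()
N=[];F=[]
for v in range(8,116,4):
    # near rail line approx crop->(u)
    un=100+(275+(v*2.2-5)*40/265)/2.2+5; uf=100+(457+v*2.2*21/248)/2.2+6
    for L,u in((N,un),(F,uf)):
        e=edges(s,v,int(u)-12,int(u)+12)
        if e: L.append([*ray(s,[e[0],v],.02)[0],*ray(s,[e[1],v],.02)[0]])
N=np.array(N);F=np.array(F)
for L in(N,F):
    print("w",np.round(np.hypot(*(L[:,2:]-L[:,:2]).T)*1000,1))
    for k in(0,2): p=np.polyfit(L[:,k+1],L[:,k],1); print("dir deg",np.degrees(np.arctan(p[0])),"x at y=.1",np.polyval(p,.1))
up=lambda p:np.array(p)/2.2+[100,0]-.25
M=[ray(s,up([(307,271),(324,269)]).mean(0),.02)[0],ray(s,up([(471,249),(488,247)]).mean(0),.02)[0]]
print("mouth",M,np.linalg.norm(M[0]-M[1]))
screws=ray(s,up([(303,472),(533,447)]),.006); print("screws",screws)
print(box(s,(240,125,345,215)))
print("cornersmanual",ray(s,up([(368,328),(490,303),(512,444),(397,467)]),.046))
t=r.snapshot("top"); g=t["frame"][225:262,135:170].max(2)
m=(g<90).astype(np.uint8); c=max(cv2.findContours(m,cv2.RETR_EXTERNAL,2)[0],key=cv2.contourArea)
e=cv2.minEnclosingCircle(c); print("key",e,ray(t,np.array(e[0])+[135,225],.087),ray(t,np.array(e[0])+[135,225],.097))
cv2.imwrite("pics/key.png",cv2.resize(t["frame"][215:275,120:185,::-1],None,fx=8,fy=8))
E
```

```text
Traceback (most recent call last):
  File "bed.py", line 7, in edges
    l=a-(g[a]-th)/max(g[a]-g[a-1],1); rr=b+(g[b]-th)/max(g[b]-g[b+1],1)
                                                              ~^^^^^
IndexError: index 24 is out of bounds for axis 0 with size 24
```

```bash
sed -i 's/    if len(i)<3: return None/    if len(i)<3 or i[0]==0 or i[-1]==u1-u0-1: return None/' bed.py; cat > m1.py <<'E'
from bed import *
s=np.load("s1.npy",allow_pickle=True).item()
N=[];F=[]
for v in range(8,116,4):
    un=100+(275+(v*2.2-5)*40/265)/2.2+4; uf=100+(457+v*2.2*21/248)/2.2+4
    for L,u in((N,un),(F,uf)):
        e=edges(s,v,int(u)-9,int(u)+10)
        if e: L.append([*ray(s,[e[0],v],.02)[0],*ray(s,[e[1],v],.02)[0]])
N=np.array(N);F=np.array(F)
for L in(N,F):
    print("w",np.round(np.hypot(*(L[:,2:]-L[:,:2]).T)*1000,1))
    for k in(0,2): p=np.polyfit(L[:,k+1],L[:,k],1); print("dir deg",np.degrees(np.arctan(p[0])),"x at y=.1",np.polyval(p,.1))
up=lambda p:np.array(p)/2.2+[100,0]-.25
M=[ray(s,up([(307,271),(324,269)]).mean(0),.02)[0],ray(s,up([(471,249),(488,247)]).mean(0),.02)[0]]
print("mouth",M,np.linalg.norm(M[0]-M[1]))
screws=ray(s,up([(303,472),(533,447)]),.006); print("screws",screws)
print(box(s,(240,125,345,215)))
print("cornersmanual",ray(s,up([(368,328),(490,303),(512,444),(397,467)]),.046))
t=r.snapshot("top"); g=t["frame"][225:262,135:170].max(2)
m=(g<90).astype(np.uint8); c=max(cv2.findContours(m,cv2.RETR_EXTERNAL,2)[0],key=cv2.contourArea)
e=cv2.minEnclosingCircle(c); print("key",e,ray(t,np.array(e[0])+[135,225],.087),ray(t,np.array(e[0])+[135,225],.097))
cv2.imwrite("pics/key.png",cv2.resize(t["frame"][215:275,120:185,::-1],None,fx=8,fy=8))
E
python3 m1.py
```

```text
w [13.5 14.7 13.4 14.7 14.2 13.7 15.1 13.7 15.1 13.7 15.  13.9 16.4 13.9
 18.  14.1 15.2 25.4 14.4 14.1 14.6 14.5 26.6 14.5 14.2]
dir deg -7.593578380500843 x at y=.1 0.43148827283686886
dir deg -8.94388807771827 x at y=.1 0.44707457161480113
w [14.2 13.8 15.  14.9 13.7 15.2 15.4 13.9 14.4 21.7 14.7 14.2 14.8 15.
 14.4 14.7 21.  18.4 14.4 14.7 14.6 14.6 14.5 15.5 14.7 14.9 16.2]
dir deg -7.471341584770113 x at y=.1 0.5600278508248622
dir deg -7.742219071560825 x at y=.1 0.5753559600427283
mouth [array([0.45059811, 0.00513591]), array([0.57742282, 0.02153574])] 0.12788065577078828
screws [[ 0.43721012 -0.1659041 ]
 [ 0.63612447 -0.14327988]]
(array([[ 0.48852104, -0.03592728],
       [ 0.5162101 , -0.16168214],
       [ 0.63174766, -0.13624273],
       [ 0.6040586 , -0.01048787]], dtype=float32), array([ 0.56013434, -0.08608501]), (118.30506896972656, 128.76712036132812))
cornersmanual [[ 0.49078606 -0.0372051 ]
 [ 0.5816923  -0.01872517]
 [ 0.60583902 -0.12856654]
 [ 0.51515909 -0.14769038]]
key ((17.12135887145996, 20.92718505859375), 9.085490226745605) [[0.43111258 0.24493877]] [[0.43133152 0.24205678]]
```

Bed frame: origin about (0.5114, 0.0332), heading 97.45°, and the rails, screws and key all agree. The box is at bed (-120, -22) mm, yaw +5°. Next I'll use both open fingertips along its far side to square and centre it, then look again.

```bash
cat >> bed.py <<'E'
O=np.array([.5114,.0332]); PSI=np.radians(97.45)
U=np.array([np.cos(PSI),np.sin(PSI)]); V=np.array([-U[1],U[0]])
def W(x,y,ztip): return [*(O+U*x+V*y),ztip+.182]
def B(p): d=np.atleast_2d(p)-O; return np.c_[d@U,d@V]
def look(name,pos=(-.055,.02),h=.52):
    r.reach([*W(pos[0],pos[1],0)[:2],h],[180,0,97.45]); r.wait(.2)
    s=r.snapshot("wrist"); np.save(name+".npy",s,allow_pickle=True)
    cv2.imwrite(f"pics/{name}.png",cv2.resize(s["frame"][:215,100:450,::-1],None,fx=2.2,fy=2.2,interpolation=cv2.INTER_CUBIC))
    boxpose(s)
    return s
def boxpose(s):
    # label+box top: bright compact blob of largest area inside the bed's lane strip
    g=(s["frame"].min(2)>120).astype(np.uint8)
    g[215:]=0
    yy,xx=np.mgrid[0:384,0:512]; b=B(ray(s,np.c_[xx.ravel(),yy.ravel()],.046)).reshape(384,512,2)
    g[(np.abs(b[...,1])>.10)|(b[...,0]<-.21)|(b[...,0]>.155)]=0
    g=cv2.morphologyEx(g,cv2.MORPH_OPEN,np.ones((13,13)))
    c=max(cv2.findContours(g,cv2.RETR_EXTERNAL,cv2.CHAIN_APPROX_NONE)[0],key=cv2.contourArea)
    q=cv2.minAreaRect((B(ray(s,c.reshape(-1,2),.046))*1000).astype(np.float32))
    a=q[2]%90; a=a-90 if a>45 else a
    print("box bed mm",np.round(q[0],1),np.round(q[1],1),"yaw",round(a,1)); return q
E
python3 - <<'E'
from bed import *
boxpose(np.load("s1.npy",allow_pickle=True).item())
r.reach(W(-.120,-.098,.12),[180,0,7.45])
r.servo_line(W(-.120,-.098,.022),speed=.12)
f0=r.sense()["contact_force"]
r.servo_line(W(-.120,-.058,.022),speed=.03)
print(f0,r.sense()["contact_force"])
r.servo_line(W(-.120,-.085,.022),speed=.1)
r.servo_line(W(-.120,-.085,.12),speed=.15)
look("w2"); print(r.sense()["clock"])
E
```

```text
box bed mm [-120.5  -21.6] [116.1  96.6] yaw 5.0
[1.37994878 0.14795298 1.13386071] [1.63004059 1.18581877 1.84994412]
box bed mm [-101.9   -0.3] [95.8 87. ] yaw -0.1
8.975
```

View pics/w2.png

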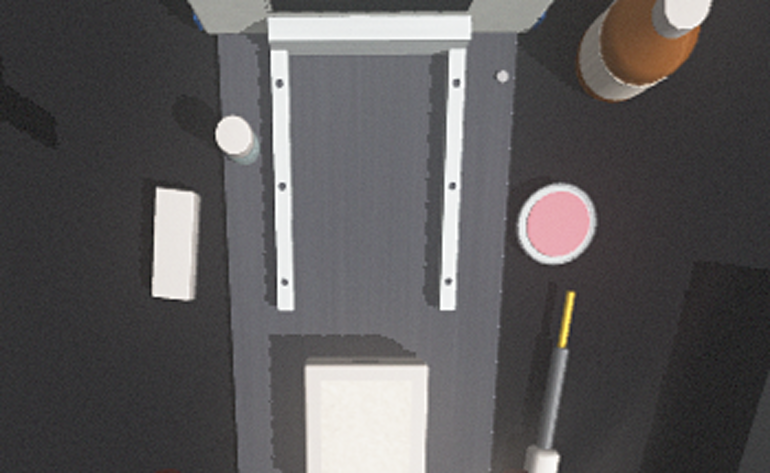

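The box is square and centred (y -0.3 mm, yaw -0.1°), with its front edge at row ~362 and the rails symmetric about column 366. I'll push it with closed fingers to just before the lane mouth, then check.

```bash
python3 - <<'E'
from bed import *
r.grab(10)
print(r.sense()["opening"])
r.reach(W(-.203,0,.12),[180,0,97.45])
r.servo_line(W(-.203,0,.022),speed=.12)
r.servo_line(W(-.150,0,.022),speed=.04)
print(r.sense()["contact_force"],r.sense()["tcp_pos"]-W(-.150,0,.022))
r.servo_line(W(-.160,0,.022),speed=.1)
r.servo_line(W(-.160,0,.12),speed=.15)
look("w3",(-.085,0)); print(r.sense()["clock"])
E
```

```text
0.000572199007192937
[ 0.32489474 -0.3672899   0.96632518] [3.99084172e-05 2.96011098e-05 5.67672198e-05]
box bed mm [-80.   -0.2] [ 96.7 113.8] yaw -0.0
16.0083
```

```bash
python3 - <<'E'
from bed import *
r.reach(W(-.165,0,.12),[180,0,97.45])
r.servo_line(W(-.165,0,.022),speed=.12)
r.servo_line(W(-.045,0,.022),speed=.04)
r.servo_line(W(-.055,0,.022),speed=.1)
r.servo_line(W(-.055,0,.13),speed=.15)
look("w4",(-.0,0)); print(r.sense()["clock"])
E
```

```text
box bed mm [25.6  0.2] [ 95.7 112.9] yaw -0.0
23.2833
```

View pics/w4.png

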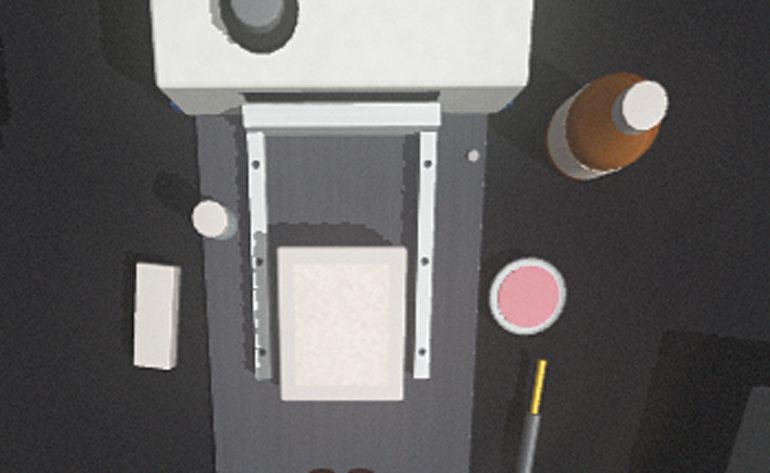

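The box is centred in the lane, spanning columns 280–405 between the rails, and the stop is at row ~115. The final push will be force-guarded.

```bash
python3 - <<'E'
from bed import *
r.reach(W(-.058,0,.13),[180,0,97.45])
r.servo_line(W(-.058,0,.022),speed=.12)
r.servo_line(W(.034,0,.022),speed=.04)
x=.034
while x<.0445:
    x+=.001; r.servo_line(W(x,0,.022),speed=.02); f=r.sense()["contact_force"]; fu=f[:2]@U
    print(round(x,3),round(fu,2))
    if fu<-6: break
r.servo_line(W(x-.02,0,.022),speed=.06)
r.servo_line(W(x-.02,0,.16),speed=.15)
look("w5",(.06,0)); print(r.sense()["clock"])
E
```

```text
0.035 -2.12
0.036 -1.84
0.037 -4.08
0.038 -7.25
box bed mm [101.9   0. ] [ 95.8 104.4] yaw -0.0
31.2083
```

View pics/w5.png

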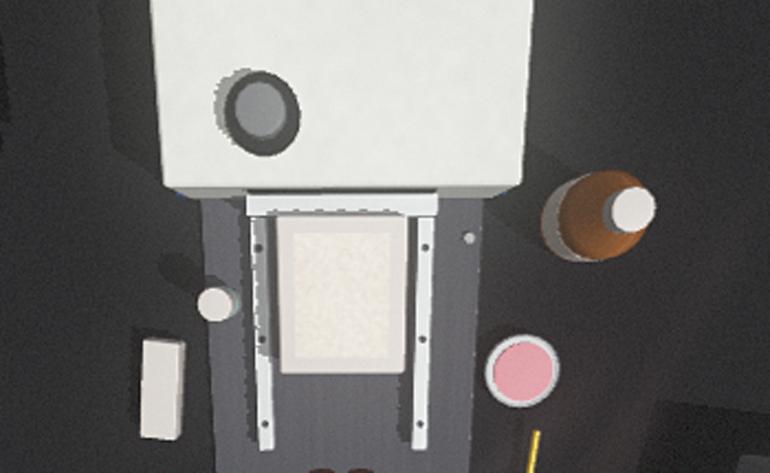

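The box is flush against the stop (edge at row ~213), and the key top is at about (261,108). Next I'll locate the key and press it with a force guard.

```bash
python3 - <<'E'
from bed import *
s=np.load("w5.npy",allow_pickle=True).item()
k=ray(s,np.array([261,108])/2.2+[100,0]-.25,.097); kb=B(k)[0]; print("key bed",kb)
x,y=(kb+[.222,.05])/2
r.reach(W(x,y,.135),[180,0,97.45])
r.servo_line(W(x,y,.100),speed=.08)
f0=r.sense()["contact_force"][2]; z=.100
while z>.0885:
    z-=.001; r.servo_line(W(x,y,z),speed=.02); f=r.sense()["contact_force"][2]-f0
    print(round(z,4),round(f,2))
    if f>9: break
r.wait(.3); print(r.sense()["contact_force"][2]-f0)
r.servo_line(W(x,y,.16),speed=.1)
look("w6",(.06,0)); print(r.sense()["clock"])
E
```

```text
key bed [0.22186702 0.04948117]
0.099 0.77
0.098 0.26
0.097 2.11
0.096 1.82
0.095 3.28
0.094 3.72
0.093 5.62
0.092 4.14
0.091 6.02
0.09 8.99
0.089 14.48
14.015624399433328
box bed mm [1.015e+02 1.000e-01] [104.8  95.7] yaw 0.1
37.95
```

View pics/w6.png

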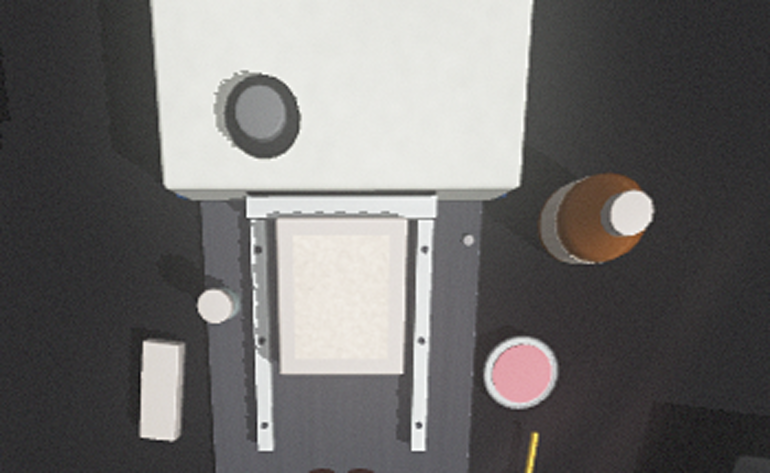

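The key bottomed out (force rose sharply past 5 N) and is up again. The box is still at the stop, and the other things in view are in place.

```bash
python3 -c "
from station import r
print(r.hand_in())"
```

```text
the job is handed in; nothing more can be done
None
```

The job is handed in: the box is square against the end stop, the load key was pressed fully down and is back up, no contact with either rail was seen, and it took about 38 s; the judge gave no verdict.

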